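Restock the biscuit cartons in the dessert display

ROBOT

A 6-joint arm with a two-finger parallel gripper is mounted at the origin on the work surface. World frame = base frame: x ahead of the robot, y to its left, z up, the work surface at z = 0. Lengths are in mm, angles in degrees, forces in N, time in s.
With the tool pointing down it reaches from about 300 to 850 mm from the base axis. Payload 4.2 kg.
Tool frame: the origin (TCP) lies midway between the tips of the shut fingers; the grasp point (between the pads) lies 19 mm behind it; z points along the fingers, x is the direction in which the jaws open and shut, and the axes are right-handed (so a half turn about z gives the same grasp; the last joint's range is limited). The gripper opens to 91 mm and grips with 3 to 60 N. Pads are 32 mm wide; open, the fingers measure 118 mm over their backs; the gripper's body (76 mm by 178 mm) begins 60 mm behind the grasp point.
Start: joints at [68.583, 18.312, 89.639, -0, 72.044, -1.146], TCP at [199.22, 539.402, 213.976] pointing down, gripper open.
Joint ranges: [-177.97, 177.97], [-48.28, 115.42], [12.27, 149.76], [-77.06, 257.06], [2.81, 150.46], [-146.56, 146.56]. Speed limits (degrees/s): [147.25, 147.25, 180, 180, 180, 180].

INTERFACE

Orientations are given as [roll, pitch, yaw] about the fixed x, y, z axes, in that order (R = Rz(yaw) Ry(pitch) Rx(roll)).
In Python, from workcell import env gives the robot as it stands. The module is installed in compiled form; this text tells all that it offers.
- The arm moves only by the tool drive_tool, never from a script. Its argument "series" is a list of rows, each a list of 3 entries, a list of its own where there are three numbers: the closure, from 0 (fully open) to 1 (shut), then the shift along the tool's x, y, z in mm, then the turn, a rotation vector about the tool's x, y, z in rad. In form: [[gripper, [dx, dy, dz], [rx, ry, rz]], ...]. A call has exactly 5 rows; each row is the pose to reach, as a shift and turn from the pose commanded when the call began, along the tool's axes at that moment; what a row does not reach only later rows make up. A row lasts 1/10 s, in which the tool goes at most 50 mm and 8.59 degrees, less where a joint would pass 70% of its speed; a pose out of reach is approached as far as the arm can. A call with a gripper value outside its range is refused whole. The fingers move at their own pace and stop on an object; "squeeze" is the grip in N (left out, the last holds). Time passes only in rows, so rows that repeat a pose let the fingers close, or fill a call up. It gives the time, the measured TCP pose, the force and the opening at its end, in the units of the state.
- env.state(): the state, without advancing time (a new reading comes with each control period).
- env.grab_frame(name): name is "scene" or "top" or "wrist"; returns a dict with "image" (420x560x3 uint8, red, green, blue), "K" (3x3 intrinsics, pixels), "origin" and "orientation" of the camera in the world. Camera axes: x right, y down, z forward; pixel columns grow to the right and rows downward; lengths in mm; the calibration is good to about 2 mm. A picture is of the moment at which its call begins. There is no depth.
- env.job_done(): hands the job in, once; it reports no verdict.
The state is a dict: "time_s": time; "qpos": joint angles; "qvel": joint speeds; "effort": joint torques, N m; "ee_pos": TCP position; "ee_rot": TCP orientation; "force": force on the tool from outside, world axes, zero at the start; "torque": the same for the moment, N m; "gripper_width": finger opening in mm.
Only numpy, scipy, OpenCV 4.12 (cv2) and the standard library are available. Lean on these libraries where they do the work, as an engineer would, in place of code of your own. Each camera call takes 0.05 s, during which the arm holds its last target.

TASK

Restock the wooden display tray: first draw the old carton lying in it forward until it is up against the tray's low front lip. Then take the new carton standing in the crate by its upper part, press its bottom end on the rubber mat so that it pivots from upright to level between the fingers, lift it clear while it is level, and lay it gently, without dropping it, flat in the tray behind the old one, parallel to it. Let go, and leave the jar, the mug and the tart dish alone.

Things in the scene. Friction and masses are not known exactly. Their poses are not given: they have to be found in the camera images.
- mat: fixed black rubber counter mat, 260 (x) x 100 (y) x 4 mm, lying flat and bare on the counter between crate and tray. Origin: centre of its underside; top 4 mm above the counter
- tray: fixed pine tray 226 x 206 mm, yaw within 0.3 rad, to the robot's left or right. Origin: centre of its underside on the counter. Deck 50 mm up, inner 210 (x) x 190 (y) mm, walls 8 mm thick. Front = its -x side, facing the robot. Front lip and sides rise 14 mm above the deck, back wall 32 mm. Lip's inner face at x = -105 mm: a carton against it has its centre at x = -81. Cartons lie crosswise, along its y
- crate: fixed open pine crate, 150 x 150 mm outside, walls 8 mm thick and 45 mm high, floor 8 mm above the counter, on the other side from the tray. Origin: centre of its underside; z up
- old_carton: old carton: closed rigid cardboard carton, square section 48 x 48 mm, 150 mm long, about 0.15 kg. Origin: its centre; z along its length to the top end. At first it lies flat in the rear part of the tray, about crosswise (along the tray's y), centre 74 mm above the counter; it slides on the deck when pushed
- new_carton: new carton, same make and size (48 x 48 x 150 mm, about 0.15 kg). Origin: its centre; z along its length to the top end. It starts upright in the crate (centre 83 mm up, yaw within 0.8 rad). Pinched at 15 to 35 N across two faces it stays as held, yet turns about the line of the fingers when its bottom edge is pressed on the mat, best started leaning 25 degrees
- jar: bystander: closed jar, 68 mm across, 90 mm high, beyond the work. Origin: centre of its underside
- mug: bystander: white mug, 80 mm across, 85 mm high, with a handle, at the right edge of the work. Origin: centre of its underside
- tart_dish: bystander: white oblong dish, 100 x 170 mm, 28 mm high with its two tarts, at the left edge of the work. Origin: centre of its underside

How it is judged (in metres and radians):
On the way, in this order (a step that is already met when the one before it is completed fails the run):
1. the old carton lies flat and crosswise against the front lip (gap under 15 mm), new carton still in the crate (x of old_carton in the frame of tray below -0.066 m and z of old_carton in the frame of tray between 0.066 and 0.081 m and angle between the z axis of old_carton and the y axis of tray, either way round below 0.21 rad and y of old_carton in the frame of tray between -0.035 and 0.035 m and linear speed of old_carton below 0.02 m/s and distance of new_carton from where it was at the start of the episode below 0.03 m), for 0.2 s.
2. the new carton, between the fingers and slanting 40 to 70 degrees from upright, has its end pressed on the mat (over 0.5 N) (angle between new_carton's own z axis and vertical between 0.7 and 1.22 rad and contact force between new_carton and mat above 0.5 N and contact force between new_carton and the fingers above 1 N), for 0.1 s.
3. the new carton is held level (within 20 degrees) between the fingers, clear of everything else, its centre over 60 mm above the counter (angle between new_carton's own z axis and vertical between 1.22 and 1.92 rad and contact force between new_carton and the fingers above 1 N and contact force between new_carton and mat below 0.05 N and contact force between new_carton and tray below 0.05 N and height (world z) of new_carton above 0.06 m), for 0.2 s.
At the end, for the whole second after the job is handed in: Both cartons lie flat on the tray's deck (centres 66 to 81 mm above the counter), crosswise within 12 degrees and within 35 mm of the tray's middle along its y; the old one has a gap of under 15 mm to the front lip, the new one lies behind it; both are at rest and released (x of old_carton in the frame of tray below -0.066 m and z of old_carton in the frame of tray between 0.066 and 0.081 m and angle between the z axis of each of old_carton, new_carton and the y axis of tray, either way round below 0.21 rad and y of old_carton in the frame of tray between -0.035 and 0.035 m and x of new_carton in the frame of tray between -0.04 and 0.095 m and y of new_carton in the frame of tray between -0.035 and 0.035 m and z of new_carton in the frame of tray between 0.066 and 0.081 m and linear speed of each of new_carton, old_carton below 0.02 m/s and contact force between each of new_carton, old_carton and the fingers below 0.05 N); the robot touches nothing.
It fails at once if the jar is shifted by over 20 mm or tipped (distance of jar from where it was at the start of the episode above 0.02 m or angle between jar's own z axis and vertical above 0.3 rad).
It fails at once if the mug is shifted by over 20 mm or tipped (distance of mug from where it was at the start of the episode above 0.02 m or angle between mug's own z axis and vertical above 0.3 rad).
It fails at once if the tart dish is shifted by over 20 mm or tipped (distance of tart_dish from where it was at the start of the episode above 0.02 m or angle between tart_dish's own z axis and vertical above 0.3 rad).
It fails at once if a carton is dropped (moves faster than 0.7 m/s while no finger touches it) ((linear speed of new_carton above 0.7 m/s and contact force between new_carton and the fingers below 0.01 N) or (linear speed of old_carton above 0.7 m/s and contact force between old_carton and the fingers below 0.01 N)).
It also fails if it takes over 54 s, if anything falls off the work surface, if the arm or the gripper's body presses on something with over 40 N, if the wrist force passes 120 N, or if a joint passes its speed limit or range.

## Working session

There is one attempt and no reset: what is moved stays moved. The work goes in short steps, Python scripts to look and compute and a tool call to move; the robot and the scene stay as the last step left them, time stands still between calls to the robot, and variables do not carry over. Pictures are saved under pics/ and viewed, and the job is handed in when it is done.

Besides the shell and the picture viewer there is one more tool, called after "Call:" by a JSON object that holds its "method" and its "body", one argument or row to a line. drive_tool: Moves the arm, as the interface text tells. Its arguments: {"type":"object","properties":{"series":{"type":"array","items":{"type":"array"}},"squeeze":{"type":"number"}},"required":["series"]}

```bash
mkdir -p pics; python3 - <<'E'
from workcell import env
import cv2
print(env.state())
for n in ["scene","top","wrist"]:
    f=env.grab_frame(n); cv2.imwrite(f"pics/a_{n}.png",f["image"][:,:,::-1]); print(n,f["K"],f["origin"],f["orientation"])
E
```

```text
{'time_s': 0.0, 'qpos': array([ 6.85820954e+01,  1.83526335e+01,  8.97080779e+01, -1.31340203e-03,
        7.20433710e+01, -1.14679677e+00]), 'qvel': array([-0.01250724, -0.05566836, -0.06726485, -0.01835261,  0.01336055,
        0.02831396]), 'effort': array([-6.53723646e-05, -4.12468314e+01, -2.31973654e+01,  7.27739884e-02,
        4.55429172e-02, -1.18541038e-04]), 'ee_pos': array([199.04172008, 538.90012267, 213.0990079 ]), 'ee_rot': array([-1.79999165e+02,  1.04086580e-01,  6.97292990e+01]), 'force': array([ 0.10444878,  0.11524715, -1.15021398]), 'torque': array([-0.02400232, -0.00176225, -0.02399841]), 'gripper_width': 91.04890833313657}
scene [[380.48135384   0.         277.67886695]
 [  0.         380.48135384 214.51415141]
 [  0.           0.           1.        ]] [1522.93789674  308.53797714  760.12638315] [-123.29641223    1.09464929  106.60889775]
top [[389.24750527   0.         283.92154116]
 [  0.         389.24750527 210.33240298]
 [  0.           0.           1.        ]] [ 350.27633946   11.79797445 1330.43585729] [-170.46616802   -1.20651127  -91.0291295 ]
wrist [[368.77987835   0.         275.42837361]
 [  0.         368.77987835 210.04799571]
 [  0.           0.           1.        ]] [124.03910418 568.10404385 384.71030618] [1.63364267e+02 1.22162511e-01 6.97261907e+01]
```

View pics/a_scene.png

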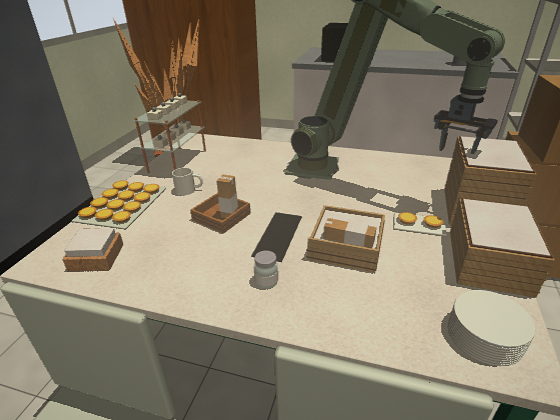

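View pics/a_top.png

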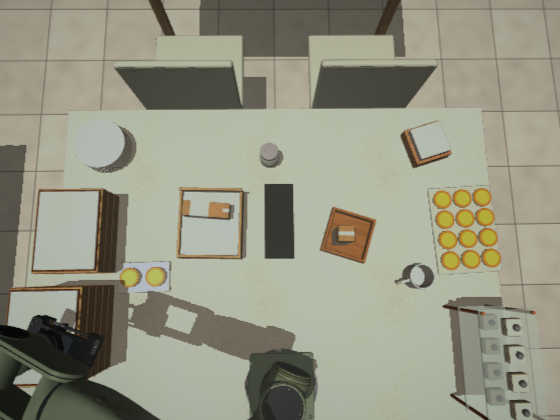

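View pics/a_wrist.png

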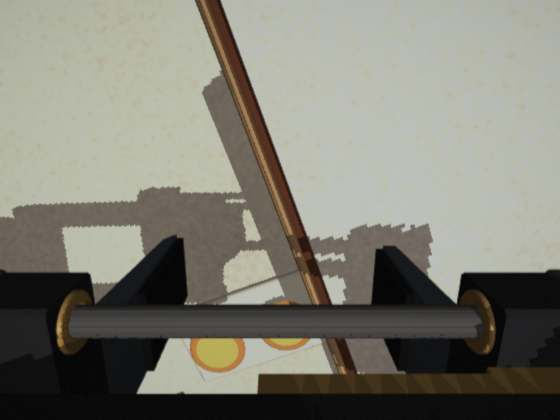

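The top view has +x up and +y left. The tray is around px (210,222), the crate around (348,235), the mat around (279,221), the jar at (269,154), the mug at (418,276) and the tart dish at (145,276). I'll zoom in to find the corners.

```bash
python3 - <<'E'
import cv2
i=cv2.imread("pics/a_top.png")
cv2.imwrite("pics/b_tray.png",cv2.resize(i[180:270,170:305],None,fx=5.9,fy=5.9,interpolation=cv2.INTER_CUBIC))
cv2.imwrite("pics/b_crate.png",cv2.resize(i[200:270,312:402],None,fx=8,fy=8,interpolation=cv2.INTER_CUBIC))
E
```

```text
(no output)
```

View pics/b_tray.png

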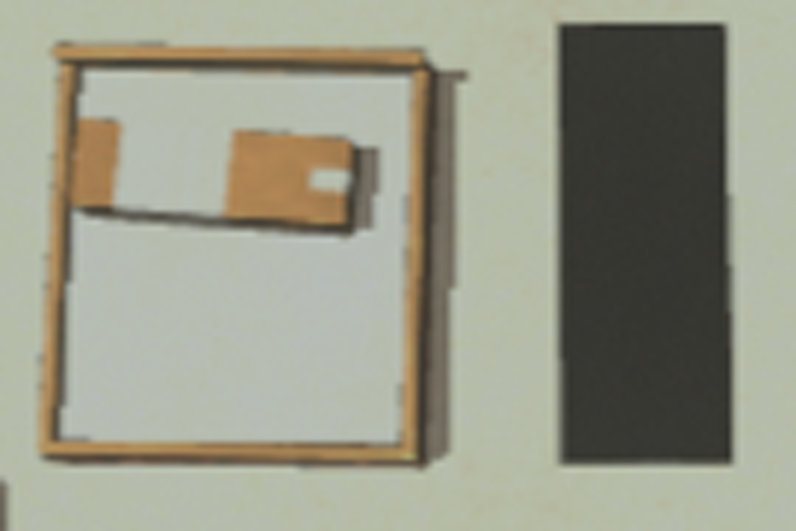

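View pics/b_crate.png

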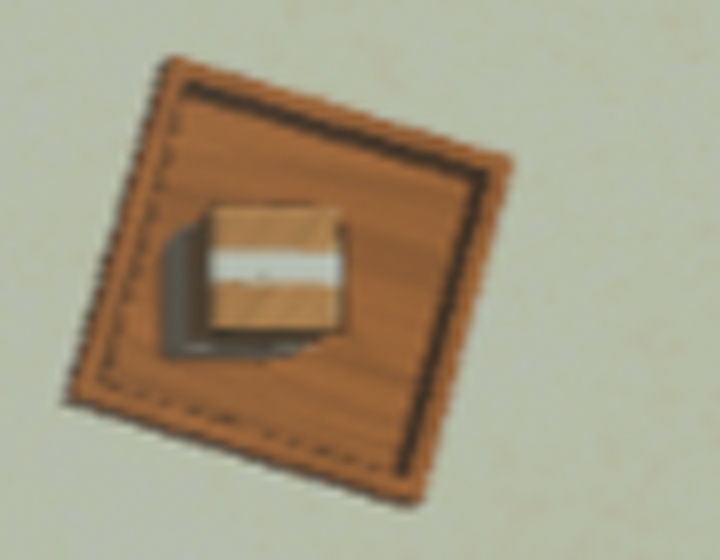

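```bash
cat > h.py <<'E'
import numpy as np, cv2
from scipy.spatial.transform import Rotation as R
def unproj(f,uv,z):
    M=R.from_euler('xyz',f["orientation"],degrees=True).as_matrix()
    o=np.array(f["origin"]);K=np.array(f["K"])
    d=M@np.linalg.solve(K,np.array([uv[0],uv[1],1.]))
    return o+d*(z-o[2])/d[2]
def proj(f,p):
    M=R.from_euler('xyz',f["orientation"],degrees=True).as_matrix()
    c=M.T@(np.asarray(p,float)-f["origin"]); q=np.array(f["K"])@c; return q[:2]/q[2]
def crop(c,s,off): return ((c[0]+.5)/s-.5+off[0],(c[1]+.5)/s-.5+off[1])
E
python3 - <<'E'
from workcell import env
from h import *
f=env.grab_frame("top")
def P(c,s,off,z): 
    p=unproj(f,crop(c,s,off),z); return p
np.set_printoptions(precision=1,suppress=True)
for n,c,z in [("FL",(42,454),64),("FR",(422,458),64),("BL",(57,44),82),("BR",(425,52),82),("oc r b",(350,138),98),("oc r f",(350,226),98),("oc l b",(80,118),98),("oc l f",(75,206),98),
 ("mat",(560,24),4),("mat",(725,24),4),("mat",(562,462),4),("mat",(732,462),4)]:
    print(n,P(c,5.9,(170,180),z))
for n,c,z in [("crate",(172,55),45),("crate",(512,158),45),("crate",(418,505),45),("crate",(68,402),45),("nc",(210,205),158),("nc",(342,205),158),("nc",(344,328),158),("nc",(210,328),158)]:
    print(n,P(c,8,(312,200),z))
for n,uv,z in [("jar",(269,148),90),("mug",(420,275),85),("dishTL",(121,263),10),("dishTR",(169,261),10),("dishBR",(170,290),10),("handle",(398,281),45)]: print(n,unproj(f,uv,z))
E
```

```text
FL [416.8 329.   64. ]
FR [411.1 122.2  64. ]
BL [641.6 322.4  82. ]
BR [634.3 119.1  82. ]
oc r b [583.3 158.4  98. ]
oc r f [534.9 158.2  98. ]
oc l b [596.4 304.9  98. ]
oc l f [548.  306.4  98. ]
mat [668.  46.   4.]
mat [666.8 -51.7   4. ]
mat [410.4  47.4   4. ]
mat [408.7 -50.2   4. ]
crate [ 576.6 -184.7   45. ]
crate [ 530.7 -325.9   45. ]
crate [ 387.3 -278.8   45. ]
crate [ 431.9 -136.    45. ]
nc [ 498.5 -179.7  158. ]
nc [ 497.8 -230.1  158. ]
nc [ 450.9 -228.6  158. ]
nc [ 451.7 -177.8  158. ]
jar [768.6  27.7  90. ]
mug [ 344.2 -447.2   85. ]
dishTL [401.3 526.6  10. ]
dishTR [405.2 367.7  10. ]
dishBR [309.9 361.5  10. ]
handle [ 326. -388.   45.]
```

```bash
cat > plan.py <<'E'
import numpy as np, json, os
from scipy.spatial.transform import Rotation as R, Slerp
F='cmd.json'
def Rt(yaw,beta=0): return R.from_euler('z',yaw,degrees=True)*R.from_euler('x',180+beta,degrees=True)
def load():
    if not os.path.exists(F): return np.array([199.22,539.402,213.976]),Rt(69.729)
    d=json.load(open(F)); return np.array(d['p']),R.from_quat(d['q'])
def save(p,r): json.dump({'p':list(p),'q':list(r.as_quat())},open(F,'w'))
def rows(targets,calls=True):
    """targets: list of (pos,R), multiple of 5; prints rows & commits"""
    for k in range(0,len(targets),5):
        p0,r0=load()
        for (p,r) in targets[k:k+5]:
            s=np.round(r0.inv().apply(np.array(p)-p0),1); t=np.round((r0.inv()*r).as_rotvec(),3)
            print([list(map(float,s)),list(map(float,t))])
        save(p0+r0.apply(s), r0*R.from_rotvec(t)); print('--',np.round(load()[0],1))
def line(p1,r1,n,hold=0):
    p0,r0=load(); sl=Slerp([0,1],R.concatenate([r0,r1]))
    T=[(p0+(np.array(p1)-p0)*i/n, sl(i/n)) for i in range(1,n+1)]
    T+=[T[-1]]*hold
    return T
E
python3 -c "
from plan import *
rows(line([565.6,232,190],Rt(-5),13,2))"
```

```text
[[-12.4, 34.6, 1.8], [0.0, -0.0, 0.1]]
[[-24.8, 69.3, 3.7], [0.0, -0.0, 0.201]]
[[-37.3, 103.9, 5.5], [0.0, -0.0, 0.301]]
[[-49.7, 138.5, 7.4], [-0.0, -0.0, 0.401]]
[[-62.1, 173.2, 9.2], [0.0, -0.0, 0.502]]
-- [340.2 421.1 204.8]
[[5.8, 36.3, 1.9], [-0.0, -0.0, 0.1]]
[[11.5, 72.6, 3.7], [-0.0, -0.0, 0.2]]
[[17.3, 108.9, 5.6], [-0.0, -0.0, 0.301]]
[[23.1, 145.3, 7.4], [-0.0, -0.0, 0.401]]
[[28.9, 181.6, 9.2], [-0.0, -0.0, 0.501]]
-- [481.1 303.  195.6]
[[22.5, 29.1, 1.9], [-0.0, -0.0, 0.101]]
[[45.0, 58.2, 3.7], [-0.0, -0.0, 0.201]]
[[67.5, 87.3, 5.6], [-0.0, -0.0, 0.301]]
[[67.5, 87.3, 5.6], [-0.0, -0.0, 0.301]]
[[67.5, 87.3, 5.6], [-0.0, -0.0, 0.301]]
-- [565.6 232.  190. ]
```

Call:
{"method": "drive_tool", "body": {
  "series": [
    [0,[-12.4,34.6,1.8],[0,0,0.1]],
    [0,[-24.8,69.3,3.7],[0,0,0.201]],
    [0,[-37.3,103.9,5.5],[0,0,0.301]],
    [0,[-49.7,138.5,7.4],[0,0,0.401]],
    [0,[-62.1,173.2,9.2],[0,0,0.502]]
  ]
}}

```text
time_s: 0.7
ee_pos: [341.0, 420.0, 204.5]
ee_rot: [-180.0, 0.0, 40.7]
force: [0.1, 0.0, 0.3]
gripper_width: 91.3
```

Call:
{"method": "drive_tool", "body": {
  "series": [
    [0,[5.8,36.3,1.9],[0,0,0.1]],
    [0,[11.5,72.6,3.7],[0,0,0.2]],
    [0,[17.3,108.9,5.6],[0,0,0.301]],
    [0,[23.1,145.3,7.4],[0,0,0.401]],
    [0,[28.9,181.6,9.2],[0,0,0.501]]
  ]
}}

```text
time_s: 1.2
ee_pos: [482.0, 301.8, 195.3]
ee_rot: [-180.0, 0.0, 12.0]
force: [0.5, 1.1, -0.2]
gripper_width: 91.3
```

Call:
{"method": "drive_tool", "body": {
  "series": [
    [0,[22.5,29.1,1.9],[0,0,0.101]],
    [0,[45.0,58.2,3.7],[0,0,0.201]],
    [0,[67.5,87.3,5.6],[0,0,0.301]],
    [0,[67.5,87.3,5.6],[0,0,0.301]],
    [0,[67.5,87.3,5.6],[0,0,0.301]]
  ]
}}

```text
time_s: 1.7
ee_pos: [565.5, 231.5, 189.4]
ee_rot: [180.0, 0.1, -5.0]
force: [-0.2, -0.9, 1.3]
gripper_width: 90.9
```

```bash
python3 - <<'E'
from workcell import env
from h import *
s=env.state();print(s['time_s'],s['ee_pos'],s['ee_rot'],s['qpos'])
f=env.grab_frame("wrist");im=f["image"][:,:,::-1].copy()
import math
# project predicted boxes: old carton top, tray inner lip
def box(c,yaw,lx,ly,z,col):
    pts=[]
    for a,b in [(-1,-1),(1,-1),(1,1),(-1,1)]:
        x,y=a*lx/2,b*ly/2;t=math.radians(yaw)
        pts.append(proj(f,[c[0]+x*math.cos(t)-y*math.sin(t),c[1]+x*math.sin(t)+y*math.cos(t),z]))
    cv2.polylines(im,[np.int32(np.round(pts))],True,col,1)
box((565.6,232),-5.1,48,150,98,(0,0,255))
box((526,223),-1.8,210,190,64,(255,0,0))
box((526,223),-1.8,210,190,50,(0,255,0))
cv2.imwrite("pics/c_wrist.png",im)
E
```

```text
1.7 [565.53733285 231.48179819 189.35988379] [ 1.79998714e+02  8.39061790e-02 -5.03498963e+00] [2.11618842e+01 2.24892392e+01 8.68798812e+01 3.80222566e-02
 7.07067389e+01 2.61842865e+01]
```

View pics/c_wrist.png

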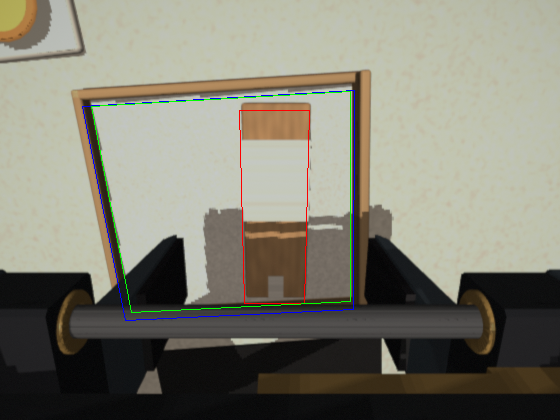

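```bash
python3 -c "
from plan import *
rows(line([565.6,235,72],Rt(-5),4,1))
rows(line([565.6,235,71],Rt(-5),1,4))"
```

```text
[[-0.1, -0.8, 29.5], [-0.0, -0.0, 0.0]]
[[-0.1, -1.5, 59.0], [-0.0, -0.0, 0.0]]
[[-0.2, -2.3, 88.5], [-0.0, -0.0, 0.0]]
[[-0.2, -3.0, 118.0], [-0.0, -0.0, 0.0]]
[[-0.2, -3.0, 118.0], [-0.0, -0.0, 0.0]]
-- [565.6 235.   72. ]
[[-0.0, -0.0, 1.0], [-0.0, -0.0, 0.0]]
[[-0.0, -0.0, 1.0], [-0.0, -0.0, 0.0]]
[[-0.0, -0.0, 1.0], [-0.0, -0.0, 0.0]]
[[-0.0, -0.0, 1.0], [-0.0, -0.0, 0.0]]
[[-0.0, -0.0, 1.0], [-0.0, -0.0, 0.0]]
-- [565.6 235.   71. ]
```

Call:
{"method": "drive_tool", "body": {
  "series": [
    [0,[-0.1,-0.8,29.5],[0,0,0]],
    [0,[-0.1,-1.5,59],[0,0,0]],
    [0,[-0.2,-2.3,88.5],[0,0,0]],
    [0,[-0.2,-3,118],[0,0,0]],
    [0,[-0.2,-3,118],[0,0,0]]
  ]
}}

```text
time_s: 2.25
ee_pos: [561.6, 235.0, 68.3]
ee_rot: [179.8, 0.5, -4.8]
force: [0.8, -0.1, -0.1]
gripper_width: 90.8
```

Call:
{"method": "drive_tool", "body": {
  "series": [
    [1,[0,0,1],[0,0,0]],
    [1,[0,0,1],[0,0,0]],
    [1,[0,0,1],[0,0,0]],
    [1,[0,0,1],[0,0,0]],
    [1,[0,0,1],[0,0,0]]
  ],
  "squeeze": 12
}}

```text
time_s: 2.75
ee_pos: [566.0, 235.1, 71.8]
ee_rot: [-180.0, -0.1, -5.0]
force: [0.2, -0.1, 0.2]
gripper_width: 54.2
```

```bash
python3 -c "
from plan import *
rows(line([462,229,71],Rt(-1.8),9,1))"
```

```text
[[-11.4, 1.7, -0.0], [-0.0, -0.0, -0.006]]
[[-22.8, 3.3, -0.0], [-0.0, -0.0, -0.012]]
[[-34.2, 5.0, -0.0], [-0.0, -0.0, -0.019]]
[[-45.6, 6.7, -0.0], [-0.0, -0.0, -0.025]]
[[-57.1, 8.3, -0.0], [-0.0, -0.0, -0.031]]
-- [508.  231.7  71. ]
[[-11.4, 1.3, -0.0], [-0.0, -0.0, -0.006]]
[[-22.9, 2.6, -0.0], [-0.0, -0.0, -0.012]]
[[-34.3, 4.0, -0.0], [-0.0, -0.0, -0.018]]
[[-45.8, 5.3, -0.0], [-0.0, -0.0, -0.025]]
[[-45.8, 5.3, -0.0], [-0.0, -0.0, -0.025]]
-- [462. 229.  71.]
```

Call:
{"method": "drive_tool", "body": {
  "series": [
    [1,[0,0,0],[0,0,0]],
    [1,[0,0,0],[0,0,0]],
    [1,[0,0,0],[0,0,0]],
    [1,[0,0,0],[0,0,0]],
    [1,[0,0,0],[0,0,0]]
  ]
}}

```text
time_s: 3.25
ee_pos: [565.9, 235.0, 71.5]
ee_rot: [-180.0, -0.0, -5.0]
force: [-0.6, -1.0, 5.1]
gripper_width: 48.1
```

Call:
{"method": "drive_tool", "body": {
  "series": [
    [1,[-11.4,1.7,0],[0,0,-0.006]],
    [1,[-22.8,3.3,0],[0,0,-0.012]],
    [1,[-34.2,5.0,0],[0,0,-0.019]],
    [1,[-45.6,6.7,0],[0,0,-0.025]],
    [1,[-57.1,8.3,0],[0,0,-0.031]]
  ]
}}

```text
time_s: 3.75
ee_pos: [507.6, 231.9, 71.4]
ee_rot: [-179.9, -0.1, -3.2]
force: [3.5, 0.1, 3.2]
gripper_width: 48.3
```

Call:
{"method": "drive_tool", "body": {
  "series": [
    [1,[-11.4,1.3,0],[0,0,-0.006]],
    [1,[-22.9,2.6,0],[0,0,-0.012]],
    [1,[-34.3,4.0,0],[0,0,-0.018]],
    [1,[-45.8,5.3,0],[0,0,-0.025]],
    [1,[-45.8,5.3,0],[0,0,-0.025]]
  ]
}}

```text
time_s: 4.25
ee_pos: [459.5, 228.8, 71.2]
ee_rot: [180.0, 0.1, -1.7]
force: [-1.2, 0.8, 8.0]
gripper_width: 48.0
```

```bash
python3 - <<'E'
from workcell import env
from h import *
f=env.grab_frame("top");im=f["image"][:,:,::-1]
cv2.imwrite("pics/d_top.png",cv2.resize(im[180:270,170:305],None,fx=5.9,fy=5.9,interpolation=cv2.INTER_CUBIC))
f=env.grab_frame("wrist");cv2.imwrite("pics/d_w.png",f["image"][:,:,::-1])
E
```

```text
(no output)
```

View pics/d_top.png

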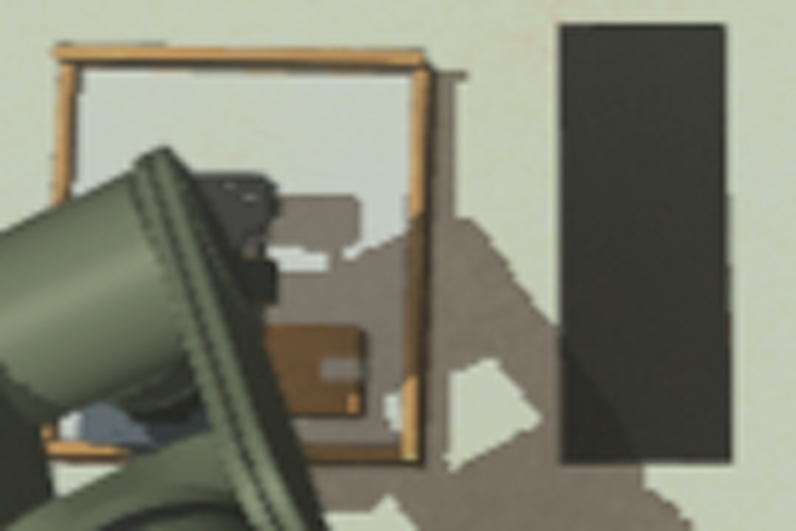

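View pics/d_w.png

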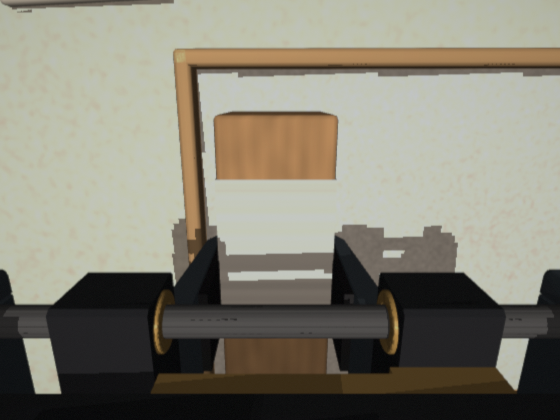

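Call:
{"method": "drive_tool", "body": {
  "series": [
    [1,[-2,0,0],[0,0,0]],
    [1,[-4,0,0],[0,0,0]],
    [1,[-6,0,0],[0,0,0]],
    [1,[-8,0,0],[0,0,0]],
    [1,[-10,0,0],[0,0,0]]
  ]
}}

```text
time_s: 4.85
ee_pos: [451.8, 229.3, 71.1]
ee_rot: [-180.0, -0.0, -1.8]
force: [5.4, 0.7, 13.1]
gripper_width: 48.1
```

Call:
{"method": "drive_tool", "body": {
  "series": [
    [1,[-1,0,0],[0,0,0]],
    [1,[-2,0,0],[0,0,0]],
    [1,[-3,0,0],[0,0,0]],
    [1,[-4,0,0],[0,0,0]],
    [1,[-4,0,0],[0,0,0]]
  ]
}}

```text
time_s: 5.35
ee_pos: [447.3, 229.3, 71.0]
ee_rot: [180.0, 0.1, -1.8]
force: [3.5, 0.3, 6.4]
gripper_width: 48.4
```

Call:
{"method": "drive_tool", "body": {
  "series": [
    [1,[-1,0,0],[0,0,0]],
    [1,[-2,0,0],[0,0,0]],
    [1,[-3,0,0],[0,0,0]],
    [1,[-3,0,0],[0,0,0]],
    [1,[-3,0,0],[0,0,0]]
  ]
}}

```text
time_s: 5.85
ee_pos: [445.2, 229.4, 70.9]
ee_rot: [180.0, -0.0, -1.7]
force: [4.3, -0.3, 3.8]
gripper_width: 48.3
```

```bash
python3 - <<'E'
from workcell import env
from h import *
print(env.state()['force'],env.state()['ee_pos'])
f=env.grab_frame("wrist");im=f["image"][:,:,::-1];cv2.imwrite("pics/e_w.png",cv2.resize(im[20:310,130:400],None,fx=2,fy=2))
E
```

```text
[ 4.25423766 -0.26858203  3.82546826] [445.17618491 229.44563517  70.92305695]
```

View pics/e_w.png

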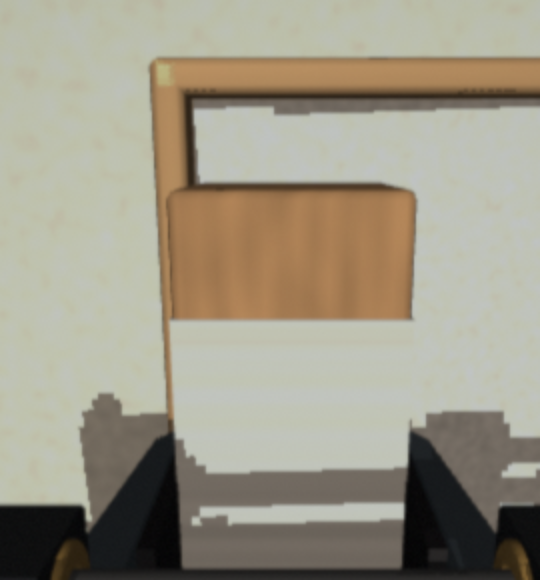

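```bash
python3 - <<'E'
from workcell import env
from h import *
from plan import *
f=env.grab_frame("wrist")
print(unproj(f,(275,68),64),unproj(f,(275,112.5),98), 'lip inner', unproj(f,(224,72),64),unproj(f,(222.5,100),64),'cart L/R',unproj(f,(214.5,125),98),unproj(f,(336.5,125),98))
p,r=load(); save([445,229.5,71],r)
rows(line([445,229.5,71],Rt(-1.8),1,4))
rows(line([440,120,200],Rt(-1.8),5))
E
```

```text
[448.83625171 325.08244783  64.        ] [448.27217163 306.68376653  98.        ] lip inner [425.63607421 324.07647674  64.        ] [424.08890278 311.93366283  64.        ] cart L/R [425.01151977 302.75901636  98.        ] [471.64376741 301.35404634  98.        ]
[[0.0, 0.0, 0.0], [-0.0, -0.0, 0.0]]
[[0.0, 0.0, 0.0], [-0.0, -0.0, 0.0]]
[[0.0, 0.0, 0.0], [-0.0, -0.0, 0.0]]
[[0.0, 0.0, 0.0], [-0.0, -0.0, 0.0]]
[[0.0, 0.0, 0.0], [-0.0, -0.0, 0.0]]
-- [445.  229.5  71. ]
[[-0.3, 21.9, -25.8], [-0.0, -0.0, 0.0]]
[[-0.6, 43.8, -51.6], [-0.0, -0.0, 0.0]]
[[-1.0, 65.8, -77.4], [-0.0, -0.0, 0.0]]
[[-1.3, 87.7, -103.2], [-0.0, -0.0, 0.0]]
[[-1.6, 109.6, -129.0], [-0.0, -0.0, 0.0]]
-- [440. 120. 200.]
```

Call:
{"method": "drive_tool", "body": {
  "series": [
    [0,[0,0,0],[0,0,0]],
    [0,[0,0,0],[0,0,0]],
    [0,[0,0,0],[0,0,0]],
    [0,[0,0,0],[0,0,0]],
    [0,[0,0,0],[0,0,0]]
  ]
}}

```text
time_s: 6.45
ee_pos: [444.4, 229.3, 70.6]
ee_rot: [180.0, 0.1, -1.8]
force: [0.1, 0.1, -0.4]
gripper_width: 85.3
```

```bash
python3 - <<'E'
from plan import *
p,r=load(); save([445,229.5,71],r)
rows(line([445,229.5,220],Rt(-1.8),4)[:4]+[([448,200,220],Rt(-1.8))])
rows(line([474.7,-204,220],Rt(-1.8),10))
E
```

```text
[[0.0, 0.0, -37.2], [-0.0, -0.0, 0.0]]
[[0.0, 0.0, -74.5], [-0.0, -0.0, 0.0]]
[[0.0, 0.0, -111.8], [-0.0, -0.0, 0.0]]
[[0.0, 0.0, -149.0], [-0.0, -0.0, 0.0]]
[[3.9, 29.4, -149.0], [-0.0, -0.0, 0.0]]
-- [448. 200. 220.]
[[3.9, 40.3, 0.0], [-0.0, -0.0, 0.0]]
[[7.8, 80.6, 0.0], [-0.0, -0.0, 0.0]]
[[11.8, 120.9, 0.0], [-0.0, -0.0, 0.0]]
[[15.7, 161.2, 0.0], [-0.0, -0.0, 0.0]]
[[19.6, 201.5, 0.0], [-0.0, -0.0, 0.0]]
-- [461.3  -2.  220. ]
[[3.9, 40.3, 0.0], [-0.0, -0.0, 0.0]]
[[7.9, 80.6, 0.0], [-0.0, -0.0, 0.0]]
[[11.8, 120.9, 0.0], [-0.0, -0.0, 0.0]]
[[15.7, 161.2, 0.0], [-0.0, -0.0, 0.0]]
[[19.6, 201.5, 0.0], [-0.0, -0.0, 0.0]]
-- [ 474.7 -204.   220. ]
```

Call:
{"method": "drive_tool", "body": {
  "series": [
    [0,[0,0,-37.2],[0,0,0]],
    [0,[0,0,-74.5],[0,0,0]],
    [0,[0,0,-111.8],[0,0,0]],
    [0,[0,0,-149],[0,0,0]],
    [0,[3.9,29.4,-149],[0,0,0]]
  ]
}}

```text
time_s: 6.95
ee_pos: [450.8, 202.9, 225.1]
ee_rot: [-179.6, -0.6, -1.6]
force: [1.5, 0.5, -1.1]
gripper_width: 91.6
```

Call:
{"method": "drive_tool", "body": {
  "series": [
    [0,[3.9,40.3,0],[0,0,0]],
    [0,[7.8,80.6,0],[0,0,0]],
    [0,[11.8,120.9,0],[0,0,0]],
    [0,[15.7,161.2,0],[0,0,0]],
    [0,[19.6,201.5,0],[0,0,0]]
  ]
}}

```text
time_s: 7.45
ee_pos: [460.9, -3.5, 219.9]
ee_rot: [-180.0, 0.0, -1.8]
force: [0.4, 0.0, 1.3]
gripper_width: 91.2
```

Call:
{"method": "drive_tool", "body": {
  "series": [
    [0,[3.9,40.3,0],[0,0,0]],
    [0,[7.9,80.6,0],[0,0,0]],
    [0,[11.8,120.9,0],[0,0,0]],
    [0,[15.7,161.2,0],[0,0,0]],
    [0,[19.6,201.5,0],[0,0,0]]
  ]
}}

```text
time_s: 7.95
ee_pos: [474.2, -205.6, 219.8]
ee_rot: [-180.0, 0.0, -1.8]
force: [1.2, 0.7, 0.7]
gripper_width: 91.2
```

```bash
cat >> h.py <<'E'
import math
def box(f,im,c,yaw,lx,ly,z,col):
    pts=[]
    for a,b in [(-1,-1),(1,-1),(1,1),(-1,1)]:
        x,y=a*lx/2,b*ly/2;t=math.radians(yaw)
        pts.append(proj(f,[c[0]+x*math.cos(t)-y*math.sin(t),c[1]+x*math.sin(t)+y*math.cos(t),z]))
    cv2.polylines(im,[np.int32(np.round(pts))],True,col,1)
E
python3 - <<'E'
from workcell import env
from h import *
s=env.state(); print(s['time_s'],s['ee_pos'])
f=env.grab_frame("wrist");im=f["image"][:,:,::-1].copy()
box(f,im,(474.7,-204),-1.5,48,48,158,(0,0,255))
box(f,im,(481.6,-231.4),-18,150,150,45,(255,0,0))
cv2.imwrite("pics/f_w.png",im)
f=env.grab_frame("top");im=f["image"][:,:,::-1]
cv2.imwrite("pics/f_top.png",cv2.resize(im[180:270,170:305],None,fx=5.9,fy=5.9,interpolation=cv2.INTER_CUBIC))
E
```

```text
7.95 [ 474.22641829 -205.58859192  219.84541863]
```

View pics/f_w.png

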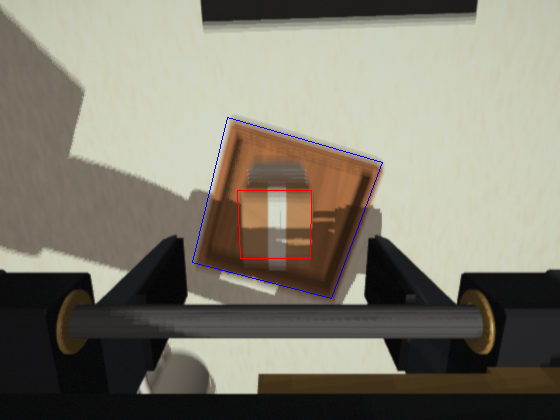

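View pics/f_top.png

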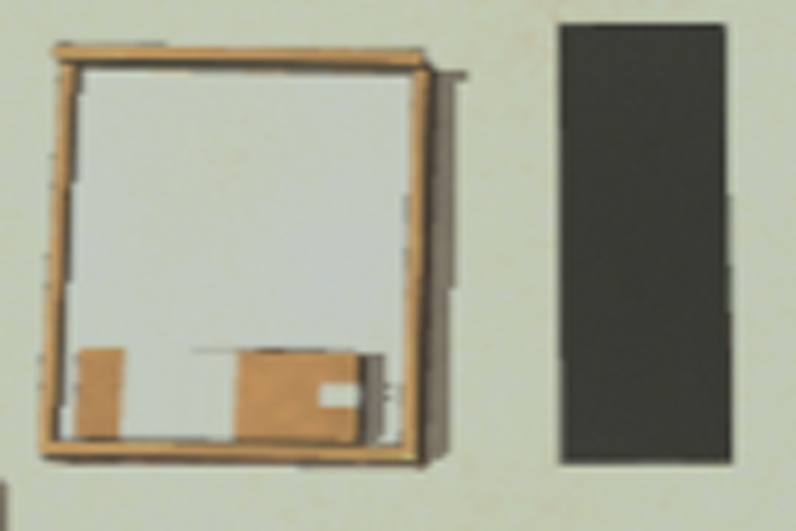

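The old carton's edge touches the lip at crop row 440. The predicted outline fits the new carton at wrist px (238–312, 187–260), so I'll go down and grasp it.

Call:
{"method": "drive_tool", "body": {
  "series": [
    [0,[0,-0.5,30],[0,0,0]],
    [0,[0,-0.5,60],[0,0,0]],
    [0,[0,-0.5,90],[0,0,0]],
    [0,[0,-0.5,119],[0,0,0]],
    [0,[0,-0.5,119],[0,0,0]]
  ]
}}

```text
time_s: 8.55
ee_pos: [471.7, -201.3, 97.5]
ee_rot: [-179.8, 0.5, -1.8]
force: [-0.3, 0.8, 0.5]
gripper_width: 91.3
```

Call:
{"method": "drive_tool", "body": {
  "series": [
    [1,[0,0,0],[0,0,0]],
    [1,[0,0,0],[0,0,0]],
    [1,[0,0,0],[0,0,0]],
    [1,[0,0,0],[0,0,0]],
    [1,[0,0,0],[0,0,0]]
  ],
  "squeeze": 25
}}

```text
time_s: 9.05
ee_pos: [475.0, -203.7, 101.6]
ee_rot: [180.0, -0.1, -1.8]
force: [0.4, 0.3, -0.2]
gripper_width: 54.1
```

Call:
{"method": "drive_tool", "body": {
  "series": [
    [1,[0,0,0],[0,0,0]],
    [1,[0,0,0],[0,0,0]],
    [1,[0,0,0],[0,0,0]],
    [1,[0,0,0],[0,0,0]],
    [1,[0,0,0],[0,0,0]]
  ]
}}

```text
time_s: 9.55
ee_pos: [474.9, -203.7, 101.3]
ee_rot: [180.0, -0.0, -1.8]
force: [-1.2, -0.2, 5.9]
gripper_width: 47.9
```

```bash
python3 - <<'E'
from plan import *
r=load()[1]
save([474.7,-203.5,101],r)
# lift straight up 95 (bottom to ~103)
rows(line([474.7,-203.5,186],Rt(-1.8),5))
# travel: grasp point G; TCP = G + 19*toolz
def tcp(G,beta):
    R_=Rt(-1.8,beta); return np.array(G)+19*R_.apply([0,0,1]),R_
# to above mat, leaning 25: corner at (540,38,30)
L=112
def G(corner,th):
    t=np.radians(th); return np.array(corner)+np.array([0,-L*np.sin(t)+24*np.cos(t),L*np.cos(t)+24*np.sin(t)])
p,R_=tcp(G([540,36,34],25),25); print(p)
rows(line(p,R_,8,2))
E
```

```text
[[0.0, 0.0, -17.0], [-0.0, -0.0, 0.0]]
[[0.0, 0.0, -34.0], [-0.0, -0.0, 0.0]]
[[0.0, 0.0, -51.0], [-0.0, -0.0, 0.0]]
[[0.0, 0.0, -68.0], [-0.0, -0.0, 0.0]]
[[0.0, 0.0, -85.0], [-0.0, -0.0, 0.0]]
-- [ 474.7 -203.5  186. ]
[540.25222045  18.44392635 128.42946248]
[[7.3, -28.0, 7.2], [0.055, 0.0, 0.0]]
[[14.7, -56.0, 14.4], [0.109, 0.0, 0.0]]
[[22.0, -84.0, 21.6], [0.164, 0.0, 0.0]]
[[29.3, -111.9, 28.8], [0.218, 0.0, 0.0]]
[[36.7, -139.9, 36.0], [0.273, 0.0, 0.0]]
-- [515.7 -64.8 150. ]
[[7.3, -25.0, 14.5], [0.054, 0.0, 0.0]]
[[14.6, -50.0, 28.9], [0.109, 0.0, 0.0]]
[[21.9, -75.0, 43.4], [0.163, 0.0, 0.0]]
[[21.9, -75.0, 43.4], [0.163, 0.0, 0.0]]
[[21.9, -75.0, 43.4], [0.163, 0.0, 0.0]]
-- [540.2  18.4 128.4]
```

Call:
{"method": "drive_tool", "body": {
  "series": [
    [1,[0,0,-17],[0,0,0]],
    [1,[0,0,-34],[0,0,0]],
    [1,[0,0,-51],[0,0,0]],
    [1,[0,0,-68],[0,0,0]],
    [1,[0,0,-85],[0,0,0]]
  ]
}}

```text
time_s: 10.05
ee_pos: [474.2, -203.3, 185.7]
ee_rot: [-180.0, 0.1, -1.8]
force: [-0.0, -0.6, -1.5]
gripper_width: 47.9
```

Call:
{"method": "drive_tool", "body": {
  "series": [
    [1,[7.3,-28.0,7.2],[0.055,0,0]],
    [1,[14.7,-56.0,14.4],[0.109,0,0]],
    [1,[22.0,-84.0,21.6],[0.164,0,0]],
    [1,[29.3,-111.9,28.8],[0.218,0,0]],
    [1,[36.7,-139.9,36.0],[0.273,0,0]]
  ]
}}

```text
time_s: 10.55
ee_pos: [515.6, -63.8, 148.9]
ee_rot: [-164.2, 0.1, -1.8]
force: [-0.0, -0.1, -0.9]
gripper_width: 48.0
```

Call:
{"method": "drive_tool", "body": {
  "series": [
    [1,[7.3,-25.0,14.5],[0.054,0,0]],
    [1,[14.6,-50.0,28.9],[0.109,0,0]],
    [1,[21.9,-75.0,43.4],[0.163,0,0]],
    [1,[21.9,-75.0,43.4],[0.163,0,0]],
    [1,[21.9,-75.0,43.4],[0.163,0,0]]
  ]
}}

```text
time_s: 11.05
ee_pos: [539.7, 18.1, 127.4]
ee_rot: [-155.1, 0.1, -1.7]
force: [0.6, 0.1, -1.8]
gripper_width: 48.0
```

```bash
python3 - <<'E'
from workcell import env
from h import *
s=env.state(); print(s['time_s'],s['ee_pos'],s['ee_rot'],s['force'],s['qpos'])
for n in ["scene","wrist"]:
    f=env.grab_frame(n);im=f["image"][:,:,::-1]
    if n=="scene": im=cv2.resize(im[130:300,180:400],None,fx=3.5,fy=3.5,interpolation=cv2.INTER_CUBIC)
    cv2.imwrite(f"pics/g_{n}.png",im)
E
```

```text
11.05 [539.70659909  18.11046161 127.42237786] [-1.55082148e+02  9.67819232e-02 -1.72954165e+00] [ 0.63004186  0.11388585 -1.80979104] [-14.15018392  21.91333345 102.68146424  27.23232812  63.95434198
 -26.38109696]
```

View pics/g_scene.png

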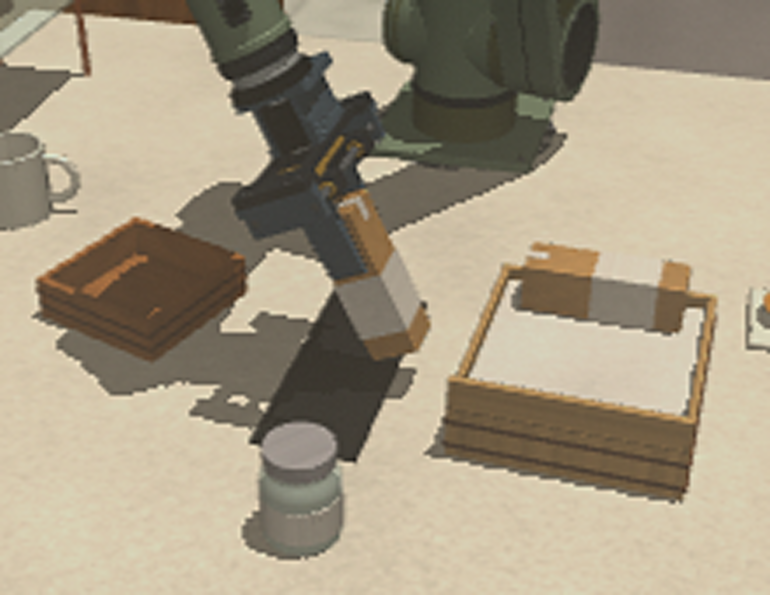

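View pics/g_wrist.png

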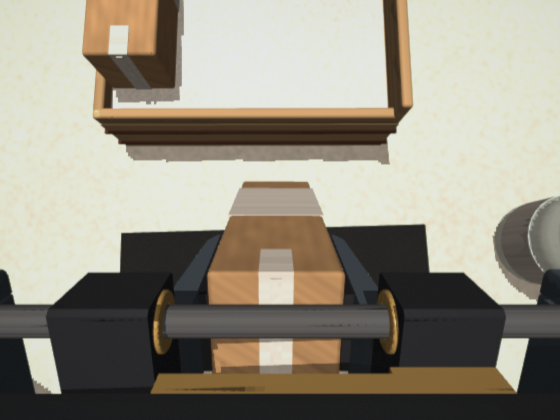

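```bash
cat >> plan.py <<'E'
L=112
def tcp(G,beta,yaw=-1.8):
    R_=Rt(yaw,beta); return np.array(G)+19*R_.apply([0,0,1]),R_
def Gp(corner,th):
    t=np.radians(th); return np.array(corner)+np.array([0,-L*np.sin(t)+24*np.cos(t),L*np.cos(t)+24*np.sin(t)])
E
python3 - <<'E'
from plan import *
rows(line(tcp(Gp([540,36,3],25),25)[0],Rt(-1.8,25),5))
T=[]
for i in range(1,16):
    th=25+61*i/15; b=25-19*i/15
    T.append(tcp(Gp([540,36,2],th),b))
rows(T)
E
```

```text
[[0.0, 2.6, 5.6], [0.0, 0.0, 0.0]]
[[0.0, 5.2, 11.2], [0.0, 0.0, 0.0]]
[[0.0, 7.8, 16.9], [0.0, 0.0, 0.0]]
[[0.0, 10.4, 22.5], [0.0, 0.0, 0.0]]
[[0.0, 13.1, 28.1], [0.0, 0.0, 0.0]]
-- [540.2  18.4  97.4]
[[0.3, 8.8, -0.5], [-0.022, 0.0, 0.0]]
[[0.5, 17.3, -1.4], [-0.044, 0.0, 0.0]]
[[0.8, 25.8, -1.6], [-0.066, 0.0, 0.0]]
[[1.0, 34.4, -1.4], [-0.088, 0.0, 0.0]]
[[1.2, 42.9, -0.5], [-0.11, 0.0, 0.0]]
-- [540.2 -20.7  79.8]
[[0.2, 8.2, 2.3], [-0.022, 0.0, 0.0]]
[[0.4, 16.2, 5.1], [-0.044, 0.0, 0.0]]
[[0.6, 24.0, 8.5], [-0.067, 0.0, 0.0]]
[[0.7, 31.5, 12.4], [-0.089, 0.0, 0.0]]
[[0.9, 38.8, 16.8], [-0.111, 0.0, 0.0]]
-- [540.1 -52.1  51.4]
[[0.1, 6.3, 5.5], [-0.022, 0.0, 0.0]]
[[0.3, 12.2, 11.5], [-0.044, 0.0, 0.0]]
[[0.4, 17.7, 17.8], [-0.066, 0.0, 0.0]]
[[0.5, 22.8, 24.5], [-0.088, 0.0, 0.0]]
[[0.6, 27.3, 31.5], [-0.11, 0.0, 0.0]]
-- [540.1 -72.1  14.8]
```

Call:
{"method": "drive_tool", "body": {
  "series": [
    [1,[0,2.6,5.6],[0,0,0]],
    [1,[0,5.2,11.2],[0,0,0]],
    [1,[0,7.8,16.9],[0,0,0]],
    [1,[0,10.4,22.5],[0,0,0]],
    [1,[0,13.1,28.1],[0,0,0]]
  ]
}}

```text
time_s: 11.65
ee_pos: [540.1, 18.4, 97.5]
ee_rot: [-155.0, 0.0, -1.8]
force: [-6.7, -10.2, 36.5]
gripper_width: 47.7
```

Call:
{"method": "drive_tool", "body": {
  "series": [
    [1,[0.3,8.8,-0.5],[-0.022,0,0]],
    [1,[0.5,17.3,-1.4],[-0.044,0,0]],
    [1,[0.8,25.8,-1.6],[-0.066,0,0]],
    [1,[1.0,34.4,-1.4],[-0.088,0,0]],
    [1,[1.2,42.9,-0.5],[-0.11,0,0]]
  ]
}}

```text
time_s: 12.15
ee_pos: [539.2, -20.6, 79.7]
ee_rot: [-161.3, 0.1, -1.7]
force: [-2.8, 1.3, 4.9]
gripper_width: 48.1
```

```bash
python3 - <<'E'
from workcell import env
from h import *
s=env.state(); print(s['time_s'],s['ee_pos'],s['ee_rot'],s['force'],s['torque'])
for n in ["scene","wrist"]:
    f=env.grab_frame(n);im=f["image"][:,:,::-1]
    if n=="scene": im=cv2.resize(im[130:300,180:400],None,fx=3.5,fy=3.5,interpolation=cv2.INTER_CUBIC)
    cv2.imwrite(f"pics/h_{n}.png",im)
E
```

```text
12.15 [539.24255146 -20.60434243  79.67103052] [-1.61316780e+02  1.11344708e-01 -1.72249230e+00] [-2.79307992  1.267511    4.86924449] [0.82053206 0.8354236  0.36189097]
```

View pics/h_scene.png

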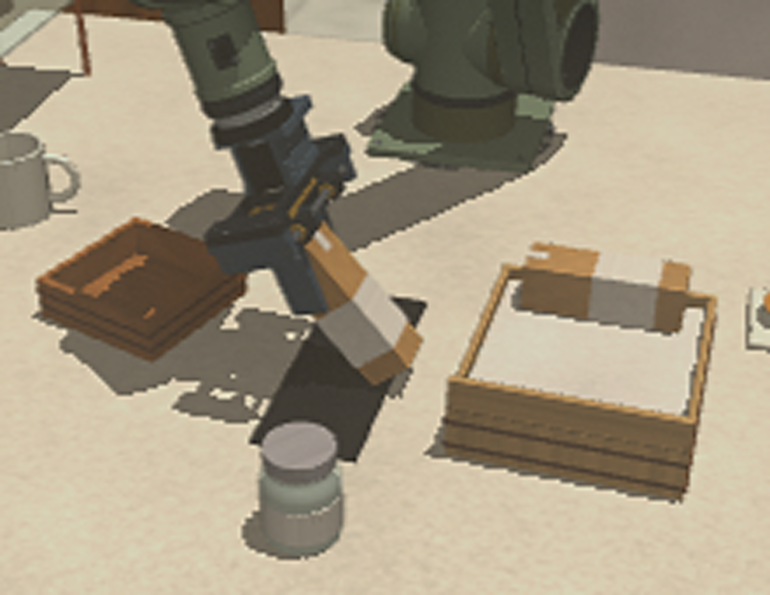

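The carton is pivoting on the mat: its bottom edge is at px (375,380) and it leans about 45°, with force near 5 N. I'll keep going along the arc.

Call:
{"method": "drive_tool", "body": {
  "series": [
    [1,[0.2,8.2,2.3],[-0.022,0,0]],
    [1,[0.4,16.2,5.1],[-0.044,0,0]],
    [1,[0.6,24.0,8.5],[-0.067,0,0]],
    [1,[0.7,31.5,12.4],[-0.089,0,0]],
    [1,[0.9,38.8,16.8],[-0.111,0,0]]
  ]
}}

```text
time_s: 12.75
ee_pos: [538.9, -53.6, 51.3]
ee_rot: [-167.9, 0.1, -1.6]
force: [-3.5, -4.5, 7.2]
gripper_width: 47.8
```

```bash
python3 - <<'E'
from workcell import env
from h import *
s=env.state(); print(s['time_s'],s['ee_pos'],s['ee_rot'],s['force'],s['torque'])
for n in ["scene"]:
    f=env.grab_frame(n);im=f["image"][:,:,::-1]
    if n=="scene": im=cv2.resize(im[130:300,180:400],None,fx=3.5,fy=3.5,interpolation=cv2.INTER_CUBIC)
    cv2.imwrite(f"pics/i_{n}.png",im)
E
```

```text
12.75 [538.89421776 -53.55948018  51.28578637] [-1.67855067e+02  9.89181837e-02 -1.61429449e+00] [-3.50376152 -4.52516385  7.21531574] [0.06294904 1.11332363 0.64173002]
```

View pics/i_scene.png

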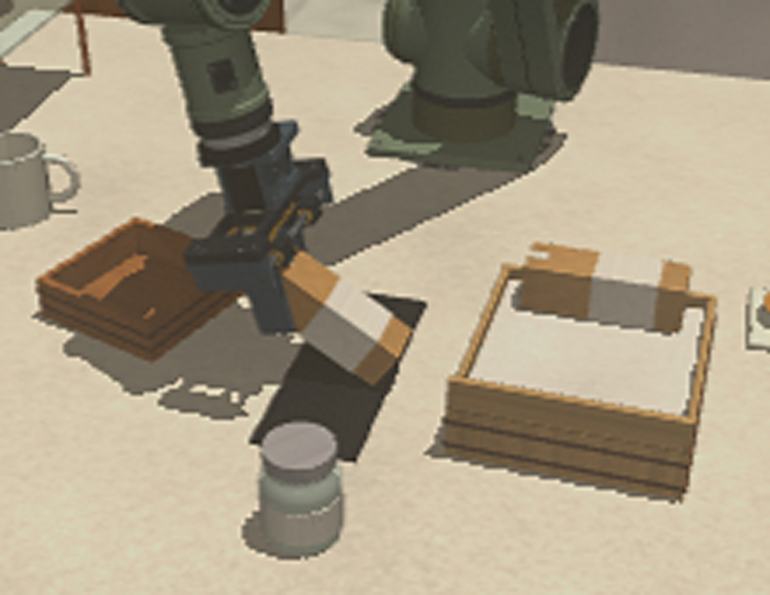

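Call:
{"method": "drive_tool", "body": {
  "series": [
    [1,[0.1,6.3,5.5],[-0.022,0,0]],
    [1,[0.3,12.2,11.5],[-0.044,0,0]],
    [1,[0.4,17.7,17.8],[-0.066,0,0]],
    [1,[0.5,22.8,24.5],[-0.088,0,0]],
    [1,[0.6,27.3,31.5],[-0.11,0,0]]
  ]
}}

```text
time_s: 13.3
ee_pos: [541.4, -74.1, 15.0]
ee_rot: [-174.2, -0.2, -1.7]
force: [-1.4, -3.8, 4.9]
gripper_width: 48.1
```

```bash
python3 - <<'E'
from workcell import env
from h import *
s=env.state(); print(s['time_s'],s['ee_pos'],s['ee_rot'],s['force'],s['torque'])
for n in ["scene"]:
    f=env.grab_frame(n);im=f["image"][:,:,::-1]
    if n=="scene": im=cv2.resize(im[130:300,180:400],None,fx=3.5,fy=3.5,interpolation=cv2.INTER_CUBIC)
    cv2.imwrite(f"pics/j_{n}.png",im)
from plan import *
p,r=load()
rows(line(p+[0,0,110],Rt(-1.8,6),5))
E
```

```text
13.3 [541.44650757 -74.07778817  14.95694264] [-174.20341325   -0.21264309   -1.72920511] [-1.39167949 -3.84932588  4.85283637] [-0.14377911  0.2986937   0.15539666]
[[0.0, -2.3, -21.9], [-0.0, 0.0, 0.0]]
[[0.0, -4.6, -43.8], [-0.0, 0.0, 0.0]]
[[0.0, -6.9, -65.6], [-0.0, 0.0, 0.0]]
[[0.0, -9.2, -87.5], [-0.0, 0.0, 0.0]]
[[0.0, -11.5, -109.4], [-0.0, 0.0, 0.0]]
-- [540.1 -72.1 124.8]
```

View pics/j_scene.png

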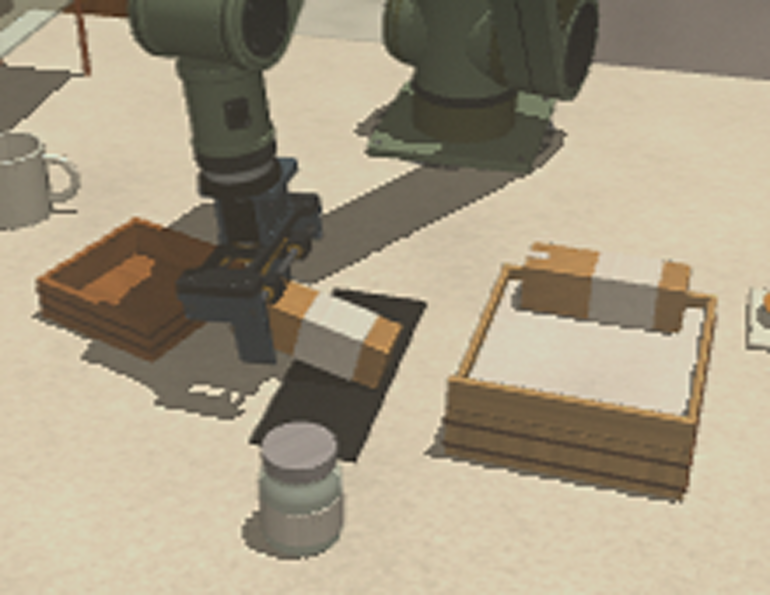

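The carton is nearly level, so I'll lift it.

Call:
{"method": "drive_tool", "body": {
  "series": [
    [1,[0,-2.3,-21.9],[0,0,0]],
    [1,[0,-4.6,-43.8],[0,0,0]],
    [1,[0,-6.9,-65.6],[0,0,0]],
    [1,[0,-9.2,-87.5],[0,0,0]],
    [1,[0,-11.5,-109.4],[0,0,0]]
  ]
}}

```text
time_s: 13.85
ee_pos: [540.6, -72.7, 125.1]
ee_rot: [-174.0, -0.1, -1.8]
force: [1.4, 0.2, -1.7]
gripper_width: 47.8
```

Call:
{"method": "drive_tool", "body": {
  "series": [
    [1,[0,0,0],[0,0,0]],
    [1,[0,0,0],[0,0,0]],
    [1,[0,0,0],[0,0,0]],
    [1,[0,0,0],[0,0,0]],
    [1,[0,0,0],[0,0,0]]
  ]
}}

```text
time_s: 14.35
ee_pos: [539.6, -72.1, 123.7]
ee_rot: [-174.0, 0.1, -1.8]
force: [0.7, -0.7, -1.8]
gripper_width: 48.3
```

```bash
python3 - <<'E'
from workcell import env
from h import *
s=env.state(); print(s['time_s'],s['ee_pos'],s['ee_rot'],s['force'],s['torque'])
f=env.grab_frame("scene");im=f["image"][:,:,::-1].copy()
g=np.array(s['ee_pos'])+19*R.from_euler('xyz',s['ee_rot'],degrees=True).apply([0,0,-1])
for th in (75,80,86,92):
    t=math.radians(th); ax=np.array([0,math.sin(t),-math.cos(t)]); n=np.array([0,math.cos(t),math.sin(t)])
    print(th,[np.round((proj(f,g+[24,0,0]+a*ax+b*n)-[180,130])*3.5) for a,b in [(112,-24),(112,24),(-38,24)]])
cv2.imwrite("pics/k_scene.png",cv2.resize(im[130:300,180:400],None,fx=3.5,fy=3.5,interpolation=cv2.INTER_CUBIC))
E
```

```text
14.35 [539.63609274 -72.0624118  123.71111542] [-1.73963202e+02  1.01063416e-01 -1.77436637e+00] [ 0.68903147 -0.6788992  -1.77817141] [-0.2227402   0.05304813 -0.01303401]
75 [array([362., 308.]), array([375., 266.]), array([218., 207.])]
80 [array([366., 300.]), array([375., 257.]), array([216., 210.])]
86 [array([370., 290.]), array([374., 245.]), array([213., 213.])]
92 [array([373., 280.]), array([371., 233.]), array([210., 216.])]
```

View pics/k_scene.png

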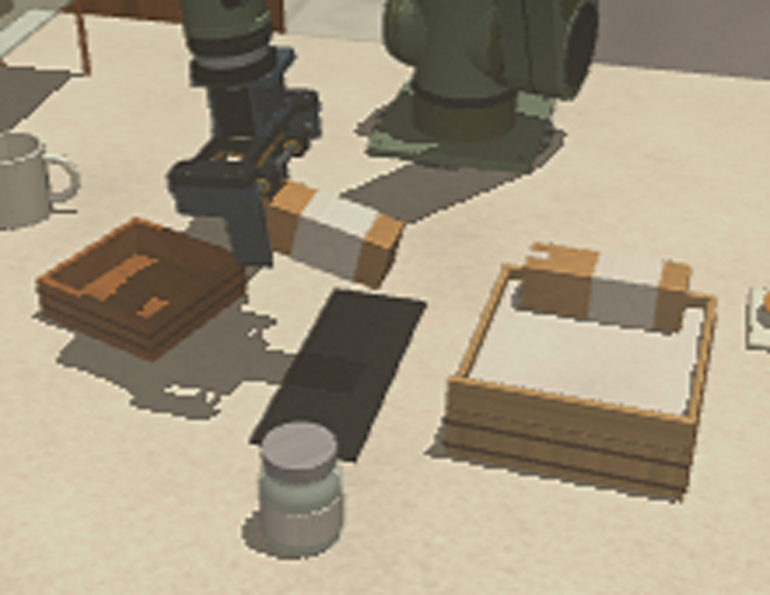

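```bash
python3 - <<'E'
from plan import *
p,R_=tcp([545,190,140],8); rows(line(p,R_,9,1))
p,R_=tcp([545,190,90],8); rows(line(p,R_,4,1))
E
```

```text
[[-0.4, -29.2, 3.5], [0.004, 0.0, 0.0]]
[[-0.7, -58.4, 7.0], [0.008, 0.0, 0.0]]
[[-1.1, -87.6, 10.5], [0.012, 0.0, 0.0]]
[[-1.4, -116.9, 13.9], [0.015, 0.0, 0.0]]
[[-1.8, -146.1, 17.4], [0.019, 0.0, 0.0]]
-- [542.9  75.  122.8]
[[-0.4, -29.1, 4.1], [0.004, 0.0, 0.0]]
[[-0.7, -58.3, 8.1], [0.008, 0.0, 0.0]]
[[-1.1, -87.4, 12.1], [0.012, 0.0, 0.0]]
[[-1.4, -116.5, 16.2], [0.016, 0.0, 0.0]]
[[-1.4, -116.5, 16.2], [0.016, 0.0, 0.0]]
-- [545.1 192.6 121.2]
[[-0.0, 1.7, 12.4], [-0.0, 0.0, 0.0]]
[[-0.0, 3.5, 24.7], [-0.0, 0.0, 0.0]]
[[-0.0, 5.2, 37.1], [-0.0, 0.0, 0.0]]
[[-0.0, 6.9, 49.5], [-0.0, 0.0, 0.0]]
[[-0.0, 6.9, 49.5], [-0.0, 0.0, 0.0]]
-- [545.1 192.7  71.2]
```

Call:
{"method": "drive_tool", "body": {
  "series": [
    [1,[-0.4,-29.2,3.5],[0.004,0,0]],
    [1,[-0.7,-58.4,7.0],[0.008,0,0]],
    [1,[-1.1,-87.6,10.5],[0.012,0,0]],
    [1,[-1.4,-116.9,13.9],[0.015,0,0]],
    [1,[-1.8,-146.1,17.4],[0.019,0,0]]
  ]
}}

```text
time_s: 14.9
ee_pos: [542.7, 76.1, 122.5]
ee_rot: [-172.9, 0.0, -1.8]
force: [0.6, -0.4, -1.8]
gripper_width: 48.3
```

Call:
{"method": "drive_tool", "body": {
  "series": [
    [1,[-0.4,-29.1,4.1],[0.004,0,0]],
    [1,[-0.7,-58.3,8.1],[0.008,0,0]],
    [1,[-1.1,-87.4,12.1],[0.012,0,0]],
    [1,[-1.4,-116.5,16.2],[0.016,0,0]],
    [1,[-1.4,-116.5,16.2],[0.016,0,0]]
  ]
}}

```text
time_s: 15.4
ee_pos: [544.9, 195.5, 120.8]
ee_rot: [-171.9, 0.0, -1.6]
force: [-0.7, -1.3, -1.2]
gripper_width: 47.8
```

```bash
python3 - <<'E'
from workcell import env
from h import *
s=env.state(); print(s['time_s'],s['ee_pos'],s['ee_rot'],s['force'],s['torque'])
f=env.grab_frame("scene");im=f["image"][:,:,::-1]
cv2.imwrite("pics/l_scene.png",cv2.resize(im[130:300,240:460],None,fx=3.5,fy=3.5,interpolation=cv2.INTER_CUBIC))
f=env.grab_frame("wrist");im=f["image"][:,:,::-1].copy()
box(f,im,(526,227.5),-1.8,210,190,64,(255,0,0))
cv2.imwrite("pics/l_w.png",im)
E
```

```text
15.4 [544.86550831 195.50606271 120.75996182] [-1.71911855e+02  1.30108429e-02 -1.58963389e+00] [-0.67854445 -1.28829779 -1.17643588] [-0.32182405  0.03422429  0.00278712]
```

View pics/l_scene.png

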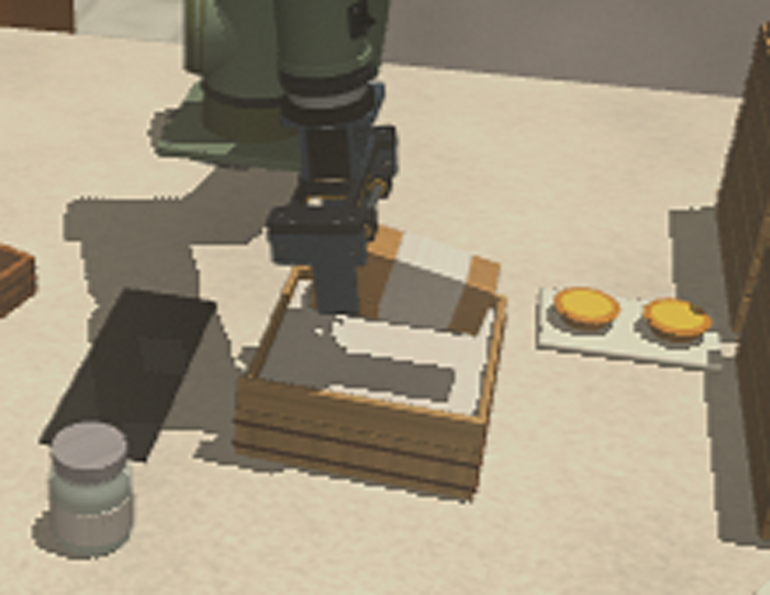

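View pics/l_w.png

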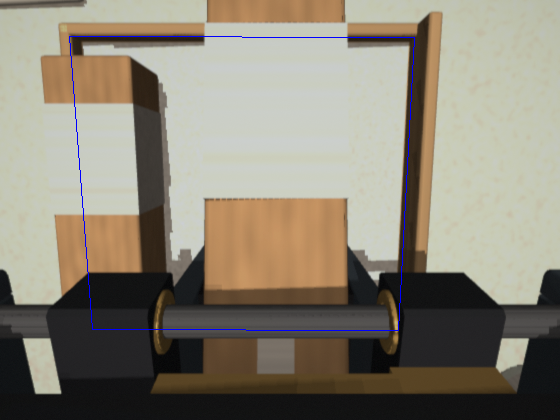

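The tray outline fits, and the new carton hangs level above the free deck behind the old one. I'll lower it.

Call:
{"method": "drive_tool", "body": {
  "series": [
    [1,[0,1.7,12.4],[0,0,0]],
    [1,[0,3.5,24.7],[0,0,0]],
    [1,[0,5.2,37.1],[0,0,0]],
    [1,[0,6.9,49.5],[0,0,0]],
    [1,[0,6.9,49.5],[0,0,0]]
  ]
}}

```text
time_s: 16.0
ee_pos: [543.4, 191.8, 68.5]
ee_rot: [-172.1, 0.3, -1.8]
force: [-1.1, 0.8, -2.6]
gripper_width: 48.1
```

Call:
{"method": "drive_tool", "body": {
  "series": [
    [1,[0,0.3,2],[0,0,0]],
    [1,[0,0.6,4],[0,0,0]],
    [1,[0,0.8,6],[0,0,0]],
    [1,[0,1.1,8],[0,0,0]],
    [1,[0,1.4,10],[0,0,0]]
  ]
}}

```text
time_s: 16.5
ee_pos: [545.3, 192.7, 61.2]
ee_rot: [-172.0, -0.0, -1.8]
force: [-0.2, 0.2, -0.7]
gripper_width: 47.9
```

Call:
{"method": "drive_tool", "body": {
  "series": [
    [1,[0,0.1,1],[0,0,0]],
    [1,[0,0.3,2],[0,0,0]],
    [1,[0,0.4,3],[0,0,0]],
    [1,[0,0.4,3],[0,0,0]],
    [1,[0,0.4,3],[0,0,0]]
  ]
}}

```text
time_s: 17.0
ee_pos: [545.1, 192.7, 58.0]
ee_rot: [-172.0, 0.0, -1.8]
force: [0.1, -0.1, -2.1]
gripper_width: 47.6
```

Call:
{"method": "drive_tool", "body": {
  "series": [
    [1,[0,0.1,1],[0,0,0]],
    [1,[0,0.2,1.5],[0,0,0]],
    [1,[0,0.3,2],[0,0,0]],
    [1,[0,0.3,2],[0,0,0]],
    [1,[0,0.3,2],[0,0,0]]
  ]
}}

```text
time_s: 17.5
ee_pos: [545.1, 192.7, 56.0]
ee_rot: [-172.0, 0.0, -1.8]
force: [-0.5, -0.7, -1.2]
gripper_width: 48.2
```

Call:
{"method": "drive_tool", "body": {
  "series": [
    [1,[0,0.1,0.5],[0,0,0]],
    [1,[0,0.1,1],[0,0,0]],
    [1,[0,0.2,1.5],[0,0,0]],
    [1,[0,0.2,1.5],[0,0,0]],
    [1,[0,0.2,1.5],[0,0,0]]
  ]
}}

```text
time_s: 18.0
ee_pos: [545.3, 192.5, 55.0]
ee_rot: [-172.0, -0.0, -1.8]
force: [-0.8, -2.9, 4.0]
gripper_width: 47.7
```

```bash
python3 - <<'E'
from workcell import env
from h import *
s=env.state(); print(s['time_s'],s['ee_pos'],s['ee_rot'],s['force'],s['torque'])
f=env.grab_frame("scene");im=f["image"][:,:,::-1]
cv2.imwrite("pics/m_scene.png",cv2.resize(im[180:280,290:410],None,fx=6,fy=6,interpolation=cv2.INTER_CUBIC))
E
```

```text
18.0 [545.28508589 192.53631985  54.9815979 ] [-1.71967887e+02 -3.57851536e-02 -1.77557468e+00] [-0.82138382 -2.85433695  3.9713698 ] [-0.06671366  0.22032748  0.15947121]
```

View pics/m_scene.png

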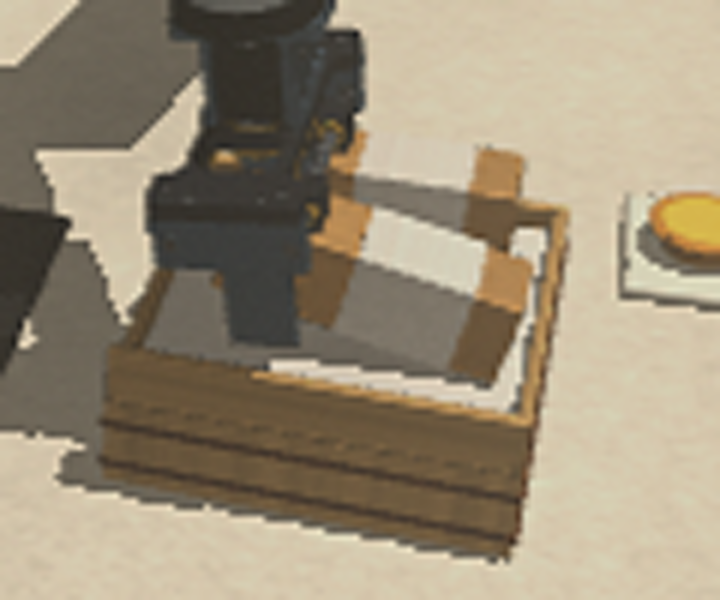

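The contact force rose to about +5 N, so the carton is on the deck. I'll release and back off.

Call:
{"method": "drive_tool", "body": {
  "series": [
    [0.3,[0,0,0],[0,0,0]],
    [0.3,[0,0,0],[0,0,0]],
    [0.2,[0,0,0],[0,0,0]],
    [0.2,[0,0,0],[0,0,0]],
    [0.2,[0,0,0],[0,0,0]]
  ]
}}

```text
time_s: 18.55
ee_pos: [545.1, 192.8, 54.3]
ee_rot: [-172.0, 0.0, -1.8]
force: [0.3, 0.3, -0.8]
gripper_width: 73.3
```

Call:
{"method": "drive_tool", "body": {
  "series": [
    [0.2,[0,0,-5],[0,0,0]],
    [0.2,[0,0,-20],[0,0,0]],
    [0.2,[0,0,-45],[0,0,0]],
    [0.2,[0,0,-75],[0,0,0]],
    [0.2,[0,0,-110],[0,0,0]]
  ]
}}

```text
time_s: 19.05
ee_pos: [544.0, 177.0, 164.1]
ee_rot: [-172.0, 0.1, -1.8]
force: [0.1, -0.1, -0.3]
gripper_width: 73.2
```

Call:
{"method": "drive_tool", "body": {
  "series": [
    [0.2,[0,35,-25],[0,0,0]],
    [0.2,[0,70,-50],[0,0,0]],
    [0.2,[0,110,-50],[0,0,0]],
    [0.2,[0,150,-50],[0,0,0]],
    [0.2,[0,190,-50],[0,0,0]]
  ]
}}

```text
time_s: 19.55
ee_pos: [538.5, -19.2, 187.0]
ee_rot: [-172.0, -0.1, -1.8]
force: [1.7, 0.2, 0.9]
gripper_width: 73.3
```

```bash
python3 - <<'E'
from workcell import env
from h import *
s=env.state(); print(s['time_s'],s['ee_pos'],s['force'])
f=env.grab_frame("top");im=f["image"][:,:,::-1].copy()
cv2.imwrite("pics/n_top.png",cv2.resize(im[180:270,170:305],None,fx=5.9,fy=5.9,interpolation=cv2.INTER_CUBIC))
f=env.grab_frame("scene");im=f["image"][:,:,::-1]
cv2.imwrite("pics/n_scene.png",cv2.resize(im[180:280,290:410],None,fx=6,fy=6,interpolation=cv2.INTER_CUBIC))
E
```

```text
19.55 [538.45098628 -19.23953767 187.02361751] [1.65893836 0.2254957  0.86027791]
```

View pics/n_top.png

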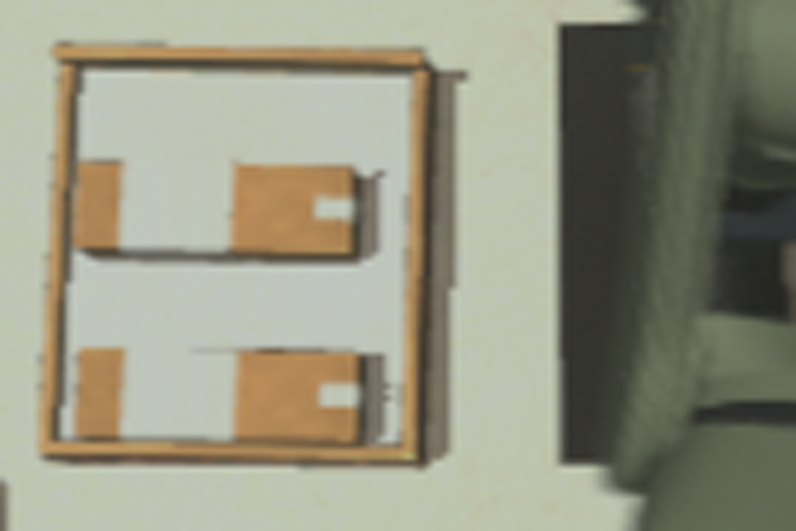

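View pics/n_scene.png

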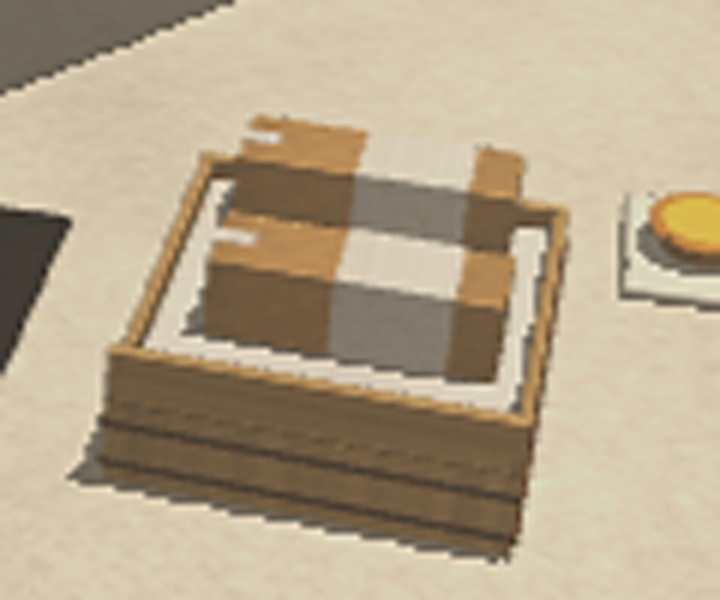

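Both cartons lie flat and parallel in the tray. The old one is against the lip at crop rows 348–440, and the new one is behind it at rows 162–255, inside the side walls. I'll measure them in the tray frame, check the bystanders and hand in.

Call:
{"method": "drive_tool", "body": {
  "series": [
    [0.2,[0,0,0],[0,0,0]],
    [0.2,[0,0,0],[0,0,0]],
    [0.2,[0,0,0],[0,0,0]],
    [0.2,[0,0,0],[0,0,0]],
    [0.2,[0,0,0],[0,0,0]]
  ]
}}

```text
time_s: 20.15
ee_pos: [538.6, -16.9, 186.5]
ee_rot: [-172.0, -0.0, -1.7]
force: [-0.1, -0.0, -0.0]
gripper_width: 73.1
```

```bash
python3 - <<'E'
from workcell import env
from h import *
f=env.grab_frame("top")
cv2.imwrite("pics/o_top.png",f["image"][:,:,::-1])
t=math.radians(-1.8)
for n,cs in [("new",[(78,162),(355,166),(355,255),(76,250)]),("old",[(80,349),(359,352),(358,442),(76,439)])]:
    P=np.array([unproj(f,crop(c,5.9,(170,180)),98)[:2] for c in cs]); d=P.mean(0)-[526,223]
    print(n,P.mean(0),"tray:",d[0]*math.cos(t)+d[1]*math.sin(t),-d[0]*math.sin(t)+d[1]*math.cos(t),"yaw",math.degrees(math.atan2(-(P[0]-P[1])[0],(P[0]-P[1])[1])))
print(env.state()['force'])
a=cv2.imread("pics/a_top.png").astype(int);b=cv2.imread("pics/o_top.png").astype(int)
for n,(x,y) in {"jar":(269,154),"mug":(418,276),"dish":(150,276)}.items(): print(n,abs(a-b)[y-14:y+15,x-20:x+21].mean())
env.job_done()
E
```

```text
new [545.74586206 230.39470551] tray: 19.50384535542069 8.011289182704342 yaw -1.6600902061793523
old [444.566497   227.67967829] tray: -81.5403127294572 2.1194810086960967 yaw -1.5360180170880535
[-0.97227506  0.45046869  1.031682  ]
jar 8.670030838239416
mug 7.2298850574712645
dish 8.798990748528174
the job is handed in; nothing more can be done
```

The job is handed in at about 20 s of the 54 s allowed. The hand-in gives no verdict, but every check I made on the cartons passed.

I gripped the old carton lightly and drew it along the deck to the front lip. I then took the new carton by its upper part, leaned it 25°, and pivoted it on the mat to about 86°. I lifted it clear, laid it on the deck behind the old one, and released it once the contact force rose.

**Last checks, from the top camera (tray frame, mm):**

| Carton | x | y | Angle to the tray's y axis |
|---|---|---|---|
| Old | about -82 (lip contact is -81) | about +2 | 0.3° |
| New | about +20 | about +8 | 0.1° |

- **Flatness and release:** both cartons look flat in the scene view. The gripper is well clear, and the tool force reads about zero.
- **Measurement disagreement:** the wrist and top cameras differed by about 4 mm on the tray's y position. That is well inside the 35 mm tolerance.
- **Jar, mug and tart dish:** I never approached them. My before/after image comparison there was inconclusive: it differed by 7–9 grey levels for all three, which I put down to lighting without checking. I saw no shift in the views that showed them.

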